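# Square a shelf board into the angle-iron jig

### The arm

A 6-joint arm with a two-finger parallel gripper is mounted at the origin on the work surface. World frame = base frame: x ahead of the robot, y to its left, z up, the work surface at z = 0. Lengths are in mm, angles in degrees, forces in N, time in s.
With the tool pointing down it reaches from about 350 to 850 mm from the base axis. Payload 8.1 kg.
Tool frame: the origin (TCP) lies midway between the tips of the shut fingers; the grasp point (between the pads) lies 19 mm behind it; y points along the fingers, x is the direction in which the jaws open and shut, and the axes are right-handed (so a half turn about y gives the same grasp; the last joint's range is limited). The gripper opens to 85 mm and grips with 20 to 120 N. Pads are 22 mm wide; open, the fingers measure 114 mm over their backs; the gripper's body (76 mm by 85 mm) begins 54 mm behind the grasp point. The pads swing forward as they close: fully open they stand 13 mm farther back than shut.
Start: joints at [-81.956, 7.471, 85.268, -0, 87.261, -4.893], TCP at [134.352, -584.769, 231.292] pointing down, gripper open.
Joint ranges: [-169.43, 169.43], [-51.17, 129.36], [1.28, 143.12], [-76.62, 256.62], [0, 156.53], [-152.29, 152.29]. Speed limits (degrees/s): [136.94, 136.94, 159.86, 180, 180, 180].

### API

Orientations are given as [roll, pitch, yaw] about the fixed x, y, z axes, in that order (R = Rz(yaw) Ry(pitch) Rx(roll)).
In Python, from bench import r gives the robot as it stands.
- The arm moves only by the tool move_arm, never from a script. Its arguments are lists of equal length, an entry for each row: "linear": the shift along the tool's x, y, z normalised to -1 to 1, where 1 is 300 mm, a list of three; "twist": the turn, a rotation vector about the tool's x, y, z normalised to -1 to 1, where 1 is pi/2 rad, a list of three; "hand": the opening, from -1 (shut) to 1 (fully open). A call has 1 to 12 rows; each row is the pose to reach, as a shift and turn from the pose measured when the call began, along the tool's axes at that moment; what a row does not reach only later rows make up. A row lasts 1/12 s, in which the tool goes at most 41.7 mm and 7.16 degrees, less where a joint would pass 70% of its speed; a pose out of reach is approached as far as the arm can. A call with a number of a shift or a turn outside -1 to 1 is refused whole. A call with a gripper value outside its range is refused whole. The fingers move at their own pace and stop on an object; "force" is the grip in N (left out, the last holds). Time passes only in rows, so rows that repeat a pose let the fingers close. It gives the time, the measured TCP pose, the force and the opening at its end, in the units of the state.
- r.sense(): the state, without advancing time (a new reading comes with each control period).
- r.snapshot(name): name is "side" or "top"; returns a dict with "frame" (420x560x3 uint8, red, green, blue), "range_z" (420x560 float32, mm along the optical axis (not along the pixel's ray), 0 where there is no reading), "intrinsics" (3x3 intrinsics, pixels), "R" (3x3) and "t" (3): a world point X has camera coordinates R X + t. Camera axes: x right, y down, z forward; pixel columns grow to the right and rows downward; lengths in mm; the calibration is good to about 2 mm. A picture is of the moment at which its call begins.
- r.hand_in(): hands the job in, once; it reports no verdict.
The state is a dict: "time": time; "joint_pos": joint angles; "qd": joint speeds; "joint_efforts": joint torques, N m; "tool_pos": TCP position; "tcp_rot": TCP orientation; "ft_force": force on the tool from outside, world axes, zero at the start; "wrist_torque": the same for the moment, N m; "finger_gap": finger opening in mm.
Only numpy, scipy, OpenCV 4.12 (cv2) and the standard library are available. Lean on these libraries where they do the work, as an engineer would, in place of code of your own. Each camera call takes 0.05 s, during which the arm holds its last target. There are 200 camera calls.

### The job

Square the loose brown shelf board up for drilling: push it on its near edge, at a point on either side of the bridge, until its whole far edge lies flat against the angle-iron rail, then slide it along the rail until its left end is up against the end stop. Keep the board on the counter and push gently: the rail is only lightly clamped and must not be shoved out of its setting, nor the stop rammed. Leave the other things on the counter alone and take the arm away when done.

Things in the scene. Friction and masses are not known exactly. Their poses are not given: they have to be found in the camera images.
- jig: Fixed jig: 460 mm plate, angle-iron rail (400 mm long, 33 mm high) on its robot side, aluminium bridge 37 to 53 mm up over y -50 to +10, x -197 to +73 mm. Origin on the counter; z up, y along the rail to the stop, x away from the robot. The rail, parallel to y, sits in slots: its front face is anywhere 20 to 38 mm on the -x side of the origin, unmeasured: feel or look. It slips back at about 20 N.
- stop_face (a point): Point on the flat face of the jig's end stop, a dark steel bar 30 mm wide and 26 mm high across the rail's left end; 9 mm above the counter. Axes as the jig's: the face looks along -y, lies 210 mm to the +y side of the jig's origin and reaches 47 mm from this point towards the robot and on to the rail. The board's left end must meet it.
- board_center (a point): Centre, half-way up (9 mm), of the loose brown shelf board: 360 mm long, 95 mm wide, 18 mm thick (too wide to grip across), 0.35 to 0.65 kg, flat on the counter on the robot side of the rail. Its y axis runs along its length towards the end stop, x across it towards the rail, z up. It starts 35 to 105 mm short of the stop. Sliding it on the counter takes some 2 to 8 N.
- board_left (a point): The left corner (towards the end stop) of the board's far edge, the one that goes against the rail; 9 mm up; at (+47.5, +180) mm in the board's axes from its centre.
- board_right (a point): The right corner of the board's far (rail) edge, 9 mm up; at (+47.5, -180) mm in the board's axes from its centre.
- tape_roll: Bystander, leave alone: roll of clear tape lying flat, 72 mm across, 24 mm high, on the robot side of the board. Origin at the centre of its underside.
- spanner: Bystander: steel spanner 160 mm long lying to the left of the board; origin under its middle.

How it is judged:
By the outcome, as a careful person would: the job done as asked, in the order asked, and still so for the second after the job is handed in, with the robot touching nothing.
It also fails if it takes over 72 s, if anything falls off the work surface, if the arm or the gripper's body presses on something with over 40 N, if the wrist force passes 120 N, or if a joint passes its speed limit or range.

## Working session

There is one attempt and no reset: what is moved stays moved. The work goes in short steps, Python scripts to look and compute and a tool call to move; the robot and the scene stay as the last step left them, time stands still between calls to the robot, and variables do not carry over. Pictures are saved under pics/ and viewed, on a budget of 10 in all, crops included, one or two more only if the job needs it, and the job is handed in when it is done.

Besides the shell and the picture viewer there is one more tool, called after ">>>" as name(argument=value, ...) on one line, values as JSON. move_arm: Moves the arm, as the interface text tells. Scaled input: -1 to 1 covers 300 mm each way for a shift and pi/2 rad each way for a turn. Its arguments: {"type":"object","properties":{"linear":{"type":"array","items":{"type":"array","items":{"type":"number","minimum":-1,"maximum":1}}},"twist":{"type":"array","items":{"type":"array","items":{"type":"number","minimum":-1,"maximum":1}}},"hand":{"type":"array","items":{"type":"number"}},"force":{"type":"number"}},"required":["linear","twist","hand"]}

```bash
mkdir -p pics; ls
python3 - <<'E'
from bench import r
import cv2,numpy as np
s=r.sense();print(s)
for n in("side","top"):
    d=r.snapshot(n);cv2.imwrite(f"pics/{n}0.png",d["frame"][...,::-1]);np.savez(f"{n}0.npz",**d)
    print(n,d["intrinsics"],d["R"],d["t"])
E
```

```text
pics
{'time': 0.0, 'joint_pos': array([-8.19569141e+01,  7.51455851e+00,  8.53306605e+01,  1.19440076e-03,
        8.72623757e+01, -4.89232143e+00]), 'qd': array([ 0.05944396,  0.11585878,  0.03074463, -0.11234785,  0.0575816 ,
       -0.13185488]), 'joint_efforts': array([-8.72239943e-04, -5.69395030e+01, -5.00553632e+01, -3.89288271e-04,
        1.46381758e-02, -7.04945307e-06]), 'tool_pos': array([ 134.26907631, -584.20538127,  230.23693673]), 'tcp_rot': array([-89.98963536,   0.10710097, -77.06464116]), 'ft_force': array([ 0.03990523,  0.00605633, -0.40234081]), 'wrist_torque': array([-0.00787292, -0.00489988,  0.05520362]), 'finger_gap': 85.38919862004798}
side [[424.01324998   0.         283.1881472 ]
 [  0.         424.01324998 202.90067817]
 [  0.           0.           1.        ]] [[-0.76839767 -0.63994301 -0.00616056]
 [-0.3542875   0.43338023 -0.82865068]
 [ 0.53295908 -0.63455064 -0.55973217]] [479.61365012 221.00813529 760.5418857 ]
top [[481.87435641   0.         267.94923399]
 [  0.         481.87435641 210.31678095]
 [  0.           0.           1.        ]] [[-0.02065747 -0.9996756   0.0148982 ]
 [-0.98939812  0.018298   -0.14407135]
 [ 0.143752   -0.0177164  -0.98945515]] [ 62.2507347  561.36941934 922.33059787]
```

View pics/top0.png

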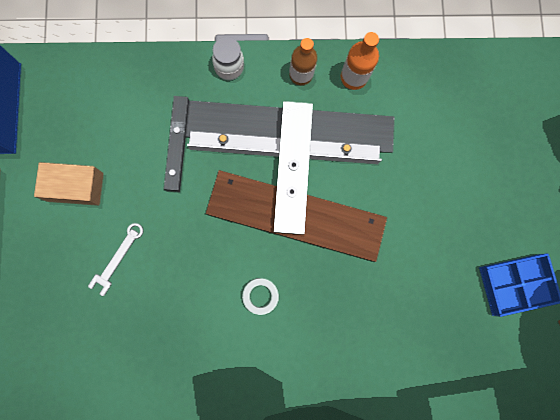

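View pics/side0.png

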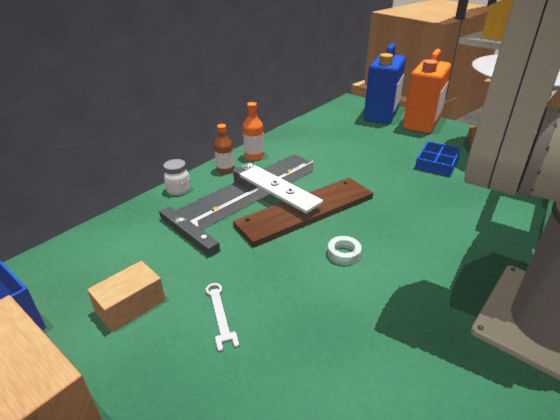

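The top view shows the board at about rows 170–260 and cols 205–387, with its left end nearer the rail. The rail's front edge is around rows 150–160, the stop is at cols 165–187, the bridge at cols 275–312 and the tape at (260,296). The side view agrees. Next I'll measure these.

```bash
cat > h.py <<'E'
import numpy as np,cv2
from bench import r
def cast(d,uv,z):
    K,R,t=d["intrinsics"],d["R"],d["t"]
    uv=np.atleast_2d(np.array(uv,float)); ray=np.c_[uv,np.ones(len(uv))]@np.linalg.inv(K).T@R
    c=-R.T@t; return c+ray*((z-c[2])/ray[:,2])[:,None]
def board(d):
    hsv=cv2.cvtColor(np.ascontiguousarray(d["frame"]),cv2.COLOR_RGB2HSV)
    m=cv2.inRange(hsv,(0,70,25),(14,255,150))
    m[:165 if False else 120]=0; m[280:]=0; m[:,:190]=0; m[:,420:]=0
    m=cv2.morphologyEx(m,cv2.MORPH_OPEN,np.ones((3,3)))
    pts=np.vstack([c[:,0] for c in cv2.findContours(m,cv2.RETR_EXTERNAL,cv2.CHAIN_APPROX_NONE)[0] if cv2.contourArea(c)>150])
    return m,cast(d,pts,18)[:,:2]
E
python3 - <<'E'
from h import *
d=dict(np.load("top0.npz"))
m,P=board(d)
rc=cv2.minAreaRect(P.astype(np.float32));print("board",rc);print(cv2.boxPoints(rc).round(1))
# height map
K,R,t=d["intrinsics"],d["R"],d["t"]
v,u=np.mgrid[:420,:560];z=d["range_z"]
W=((np.stack([u,v,np.ones_like(u)],-1)@np.linalg.inv(K).T)*z[...,None]-t)@R
np.save("W.npy",W)
for c in(200,215,250,330,360):
    print("col",c,[(rr,*W[rr,c].round(0).astype(int).tolist(),d["frame"][rr,c].tolist()) for rr in range(136,166,2)])
for rr in(150,165,180): print("row",rr,[(c,*W[rr,c].round(0).astype(int).tolist()) for c in range(158,194,2)])
print("stoptip col170",[(rr,*W[rr,172].round(0).astype(int).tolist()) for rr in range(182,198,1)])
cv2.imwrite("pics/c0.png",cv2.resize(d["frame"][90:310,150:410,::-1],None,fx=3,fy=2.7,interpolation=2))
mm=np.zeros_like(m);mm[m>0]=255;print(m.sum()/255)
E
```

```text
board ((554.5609130859375, -6.0144195556640625), (357.96038818359375, 95.149658203125), 73.0888442993164)
[[ 457.  -163.4]
 [ 548.  -191.1]
 [ 652.1  151.4]
 [ 561.1  179.1]]
col 200 [(136, 728, 191, 8, [238, 237, 242]), (138, 723, 190, 9, [240, 239, 242]), (140, 718, 190, 12, [240, 240, 242]), (142, 714, 190, 11, [243, 243, 246]), (144, 711, 191, 8, [240, 240, 243]), (146, 699, 188, 33, [248, 247, 251]), (148, 699, 189, 18, [83, 82, 85]), (150, 699, 191, 4, [74, 84, 80]), (152, 696, 192, -1, [88, 149, 119]), (154, 690, 191, 4, [85, 143, 114]), (156, 686, 191, 2, [85, 141, 112]), (158, 683, 192, -1, [85, 140, 111]), (160, 678, 192, 0, [84, 142, 114]), (162, 673, 191, 3, [86, 144, 116]), (164, 670, 192, 0, [86, 145, 116])]
col 215 [(136, 727, 159, 11, [240, 240, 243]), (138, 723, 159, 7, [238, 237, 241]), (140, 720, 159, 6, [240, 240, 243]), (142, 715, 159, 6, [238, 239, 242]), (144, 710, 159, 8, [238, 238, 242]), (146, 699, 157, 30, [250, 249, 252]), (148, 696, 157, 27, [63, 64, 65]), (150, 695, 159, 15, [86, 84, 87]), (152, 695, 160, 1, [68, 121, 93]), (154, 691, 160, -1, [85, 142, 
[... 2677 characters left out ...]
637, 275, 0), (162, 636, 271, 1), (164, 632, 263, 21), (166, 631, 258, 25), (168, 631, 253, 27), (170, 631, 250, 23), (172, 631, 245, 25), (174, 631, 242, 25), (176, 630, 237, 27), (178, 631, 233, 25), (180, 635, 232, 7), (182, 636, 229, 0), (184, 636, 225, 0), (186, 636, 221, -1), (188, 636, 217, -1), (190, 636, 213, -2), (192, 635, 208, 0)]
stoptip col170 [(182, 627, 246, 23), (183, 624, 245, 29), (184, 622, 245, 28), (185, 620, 246, 25), (186, 618, 245, 27), (187, 616, 245, 26), (188, 615, 246, 24), (189, 612, 245, 25), (190, 612, 247, 17), (191, 611, 249, 8), (192, 611, 250, -2), (193, 608, 250, 1), (194, 607, 250, -3), (195, 604, 250, -1), (196, 602, 250, -1), (197, 600, 250, 1)]
6627.0
```

View pics/c0.png

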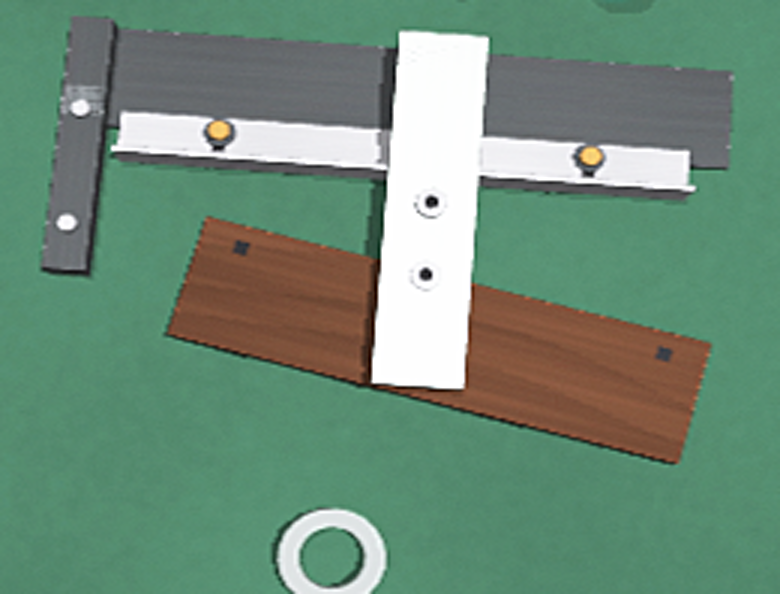

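>>> move_arm(linear=[[-0.73, 0, 0.72], [-0.73, 0, 0.72], [-0.73, 0, 0.72], [-0.73, 0, 0.72], [-0.73, 0, 0.72], [-0.73, 0, 0.72], [-0.73, 0, 0.72], [-0.73, 0, 0.72], [-0.73, 0, 0.72]], twist=[[0, 0.204, 0], [0, 0.204, 0], [0, 0.204, 0], [0, 0.204, 0], [0, 0.204, 0], [0, 0.204, 0], [0, 0.204, 0], [0, 0.204, 0], [0, 0.204, 0]], hand=[-1, -1, -1, -1, -1, -1, -1, -1, -1])

```text
time: 0.85
tool_pos: [297.4, -319.4, 230.5]
tcp_rot: [-90.0, 0.2, -95.2]
ft_force: [-0.5, -0.3, -0.7]
finger_gap: -0.2
```

```bash
cat >> h.py <<'E'
A=np.deg2rad(5.43);U=np.array([np.sin(A),np.cos(A)]);N=np.array([np.cos(A),-np.sin(A)])
from scipy.spatial.transform import Rotation as Ro
def st(): 
    s=r.sense();p=s["tool_pos"];f=s["ft_force"];print("t %.2f n %.1f s %.1f z %.1f"%(s["time"],p[:2]@N,p[:2]@U,p[2]),"rot",s["tcp_rot"].round(1),"Fn %.1f Fs %.1f Fz %.1f"%(f[:2]@N,f[:2]@U,f[2]),"gap %.1f"%s["finger_gap"]);return s
def to(n,s_,z):
    s=st();T=Ro.from_euler("xyz",s["tcp_rot"],degrees=True).as_matrix()
    print("linear",(T.T@(np.r_[n*N+s_*U,z]-s["tool_pos"])/300).round(4),"twist",(Ro.from_matrix(T.T@Ro.from_euler("xyz",[-90,0,-95.4],degrees=True).as_matrix()).as_rotvec()/(np.pi/2)).round(3))
E
python3 - <<'E'
from h import *
d=dict(np.load("top0.npz"))
m,P=board(d)
# rail front top edge: last bright row per column
g=d["frame"].min(2).astype(float);pts=[]
for c in list(range(195,270))+list(range(320,375)):
    col=g[140:166,c];i=np.where(col>160)[0].max();a,b=col[i],col[i+1];pts.append((c,140+i+(a-150)/(a-b)))
X=cast(d,pts,33)[:,:2];l=cv2.fitLine(X.astype(np.float32),cv2.DIST_HUBER,0,.01,.01).ravel();l=l*np.sign(l[1])
print("rail dir deg",np.degrees(np.arctan2(l[0],l[1])),"n",l[2:]@N)
for z in(0,):
    pts=[]
    for rr in range(150,188):
        row=d["frame"][rr,160:200].astype(float);sat=row[:,1]-row[:,0];i=np.where(sat[5:]<20)[0]+5
        pts.append((160+i[i<28].max()+.5,rr))
    X=cast(d,pts,26)[:,:2];print("stop s (z=26)",np.sort(X@U)[::6].round(1))
q=cv2.boxPoints(cv2.minAreaRect(P.astype(np.float32)));print("corners n,s",np.c_[q@N,q@U].round(1))
to(458,-14,60)
E
```

```text
rail dir deg 5.5093236 n 677.4494183916473
stop s (z=26) [285.3 285.6 286.  286.3 286.6 286.9 287.3]
corners n,s [[ 470.4 -119.4]
 [ 563.6 -138.4]
 [ 634.9  212.4]
 [ 541.6  231.4]]
t 0.85 n 326.3 s -289.8 z 230.5 rot [-90.    0.2 -95.2] Fn -0.5 Fs -0.4 Fz -0.7 gap -0.2
linear [-0.9161  0.571   0.4427] twist [-0.     0.002 -0.002]
```

>>> move_arm(linear=[[-0.915, 0.3, 0.44], [-0.915, 0.3, 0.44], [-0.915, 0.3, 0.44], [-0.915, 0.3, 0.44], [-0.915, 0.3, 0.44], [-0.915, 0.3, 0.44], [-0.915, 0.3, 0.44], [-0.915, 0.5, 0.44], [-0.915, 0.7, 0.44], [-0.915, 0.735, 0.44], [-0.915, 0.735, 0.44]], twist=[[0, 0.002, -0.002], [0, 0.002, -0.002], [0, 0.002, -0.002], [0, 0.002, -0.002], [0, 0.002, -0.002], [0, 0.002, -0.002], [0, 0.002, -0.002], [0, 0.002, -0.002], [0, 0.002, -0.002], [0, 0.002, -0.002], [0, 0.002, -0.002]], hand=[-1, -1, -1, -1, -1, -1, -1, -1, -1, -1, -1])

```text
time: 1.77
tool_pos: [450.1, -56.2, 5.1]
tcp_rot: [-90.4, 0.0, -95.3]
ft_force: [-0.5, 0.4, -0.9]
finger_gap: -0.3
```

```bash
python3 -c "
from h import *
to(458,-14,8)"
```

```text
t 1.77 n 453.4 s -13.4 z 5.1 rot [-90.4   0.  -95.3] Fn -0.5 Fs 0.3 Fz -0.9 gap -0.3
linear [ 0.002  -0.0098  0.0153] twist [ 0.004  0.001 -0.   ]
```

>>> move_arm(linear=[[0, -0.01, 0.02], [0, -0.01, 0.037], [0, -0.01, 0.053], [0, -0.01, 0.07], [0, -0.01, 0.087], [0, -0.01, 0.103], [0, -0.01, 0.12], [0, -0.01, 0.137], [0, -0.01, 0.153], [0, -0.01, 0.17], [0, -0.01, 0.187], [0, -0.01, 0.203]], twist=[[0.004, 0, 0], [0.004, 0, 0], [0.004, 0, 0], [0.004, 0, 0], [0.004, 0, 0], [0.004, 0, 0], [0.004, 0, 0], [0.004, 0, 0], [0.004, 0, 0], [0.004, 0, 0], [0.004, 0, 0], [0.004, 0, 0]], hand=[-1, -1, -1, -1, -1, -1, -1, -1, -1, -1, -1, -1])

```text
time: 2.77
tool_pos: [511.0, -62.3, 8.3]
tcp_rot: [-90.1, -0.0, -95.3]
ft_force: [-5.9, -1.2, 3.9]
finger_gap: 0.4
```

```bash
cat >> h.py <<'E'
def look():
    d=r.snapshot("top");m,P=board(d);rc=cv2.minAreaRect(P.astype(np.float32));q=cv2.boxPoints(rc)
    print("size",np.round(rc[1],1));Q=np.c_[q@N,q@U];print("corners n,s",Q[np.argsort(Q[:,1])].round(1).tolist());return d
E
python3 -c "
from h import *
look();to(520,-14,8)"
```

```text
size [143.3  95.1]
corners n,s [[627.1, 83.4], [532.4, 92.0], [640.1, 226.0], [545.4, 234.7]]
t 2.82 n 515.6 s -13.6 z 8.5 rot [-90.   -0.  -95.3] Fn -1.2 Fs -0.1 Fz -0.3 gap -0.0
linear [0.0012 0.0016 0.0146] twist [-0.     0.001  0.   ]
```

>>> move_arm(linear=[[0, 0.001, 0.012], [0, 0.001, 0.024], [0, 0.001, 0.036], [0, 0.001, 0.048], [0, 0.001, 0.06], [0, 0.001, 0.072], [0, 0.001, 0.084], [0, 0.001, 0.096], [0, 0.001, 0.108], [0, 0.001, 0.118], [0, 0.001, 0.128]], twist=[[0, 0, 0], [0, 0, 0], [0, 0, 0], [0, 0, 0], [0, 0, 0], [0, 0, 0], [0, 0, 0], [0, 0, 0], [0, 0, 0], [0, 0, 0], [0, 0, 0]], hand=[-1, -1, -1, -1, -1, -1, -1, -1, -1, -1, -1])

```text
time: 3.73
tool_pos: [550.5, -65.9, 8.2]
tcp_rot: [-90.0, 0.0, -95.3]
ft_force: [-5.0, -1.3, 3.5]
finger_gap: 0.3
```

```bash
python3 -c "
from h import *
d=look();st();cv2.imwrite('pics/t1.png',d['frame'][...,::-1])"
```

```text
size [148.6  95.2]
corners n,s [[557.1, 86.5], [652.1, 92.0], [548.4, 234.8], [643.4, 240.4]]
t 3.78 n 554.9 s -13.5 z 8.3 rot [-90.   -0.  -95.3] Fn -2.9 Fs -0.9 Fz -0.8 gap -0.2
```

View pics/t1.png

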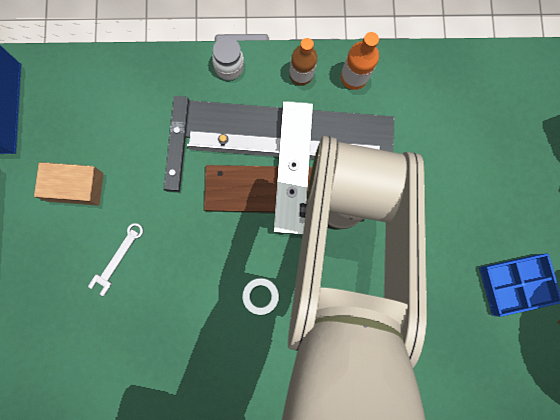

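The board now leans about 3.4° the other way, with its left end at cols 205–275 and some 34 mm short of the rail. The right corner is about 13 mm short. I'll hop over the bridge to push on the left.

>>> move_arm(linear=[[0, 0, -0.06], [0, -0.06, -0.09], [0, -0.2, -0.09], [0, -0.25, -0.09], [0, -0.25, -0.09], [-0.15, -0.25, -0.09], [-0.3, -0.25, -0.09], [-0.4, -0.25, -0.09], [-0.467, -0.25, -0.09], [-0.467, -0.25, -0.09], [-0.467, -0.15, -0.09], [-0.467, -0.05, -0.09]], twist=[[0, 0, 0], [0, 0, 0], [0, 0, 0], [0, 0, 0], [0, 0, 0], [0, 0, 0], [0, 0, 0], [0, 0, 0], [0, 0, 0], [0, 0, 0], [0, 0, 0], [0, 0, 0]], hand=[-1, -1, -1, -1, -1, -1, -1, -1, -1, -1, -1, -1])

```text
time: 4.78
tool_pos: [540.3, 76.6, 24.8]
tcp_rot: [-89.6, 0.1, -95.2]
ft_force: [-0.7, 0.2, 0.4]
finger_gap: 0.3
```

```bash
python3 -c "
from h import *
to(555,126,8)"
```

```text
t 4.78 n 530.6 s 127.3 z 24.8 rot [-89.6   0.1 -95.2] Fn -0.7 Fs 0.1 Fz 0.4 gap 0.3
linear [0.0048 0.0566 0.0808] twist [-0.005  0.002 -0.001]
```

>>> move_arm(linear=[[0, 0.056, 0], [0, 0.056, 0.012], [0, 0.056, 0.024], [0, 0.056, 0.036], [0, 0.056, 0.048], [0, 0.056, 0.06], [0, 0.056, 0.072], [0, 0.056, 0.084], [0, 0.056, 0.094], [0, 0.056, 0.104], [0, 0.056, 0.112]], twist=[[-0.005, 0.002, -0.001], [-0.005, 0.002, -0.001], [-0.005, 0.002, -0.001], [-0.005, 0.002, -0.001], [-0.005, 0.002, -0.001], [-0.005, 0.002, -0.001], [-0.005, 0.002, -0.001], [-0.005, 0.002, -0.001], [-0.005, 0.002, -0.001], [-0.005, 0.002, -0.001], [-0.005, 0.002, -0.001]], hand=[-1, -1, -1, -1, -1, -1, -1, -1, -1, -1, -1])

```text
time: 5.7
tool_pos: [574.3, 73.7, 9.0]
tcp_rot: [-90.0, -0.0, -95.4]
ft_force: [-5.1, 2.6, 3.6]
finger_gap: 0.3
```

```bash
python3 -c "
from h import *
d=look();st();cv2.imwrite('pics/t2.png',d['frame'][90:310,150:410,::-1].repeat(2,0).repeat(2,1))"
```

```text
size [147.9  94.9]
corners n,s [[666.6, -123.4], [571.7, -122.6], [667.7, 24.6], [572.9, 25.3]]
t 5.75 n 565.2 s 127.7 z 9.0 rot [-90.   -0.  -95.4] Fn -3.7 Fs 1.2 Fz 0.5 gap -0.0
```

View pics/t2.png

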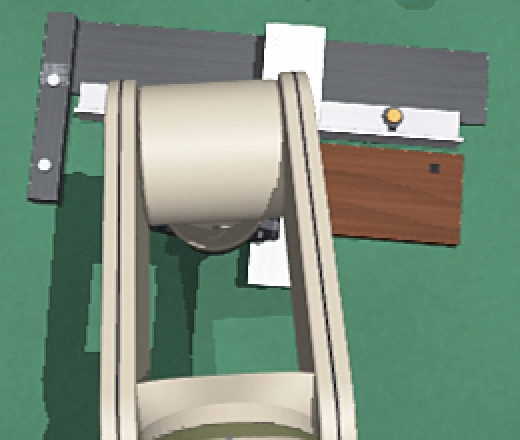

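The board is nearly parallel now, about 9–10 mm short of the rail. I'll push the left a bit more, then finish on the right.

>>> move_arm(linear=[[0, 0.003, 0.006], [0, 0.003, 0.011], [0, 0.003, 0.015], [0, 0.003, 0.019], [0, 0.003, 0.022]], twist=[[0, 0, 0], [0, 0, 0], [0, 0, 0], [0, 0, 0], [0, 0, 0]], hand=[-1, -1, -1, -1, -1])

```text
time: 6.17
tool_pos: [579.8, 73.2, 8.3]
tcp_rot: [-90.2, -0.0, -95.4]
ft_force: [-16.6, 2.0, 13.2]
finger_gap: 0.0
```

```bash
python3 -c "
from h import *
look();st()"
```

```text
size [147.3  95. ]
corners n,s [[667.4, -124.7], [572.5, -122.4], [671.0, 22.6], [576.1, 24.9]]
t 6.22 n 570.3 s 127.7 z 8.3 rot [-90.2  -0.  -95.4] Fn -11.5 Fs 1.2 Fz 8.5 gap -0.1
```

>>> move_arm(linear=[[0, 0, -0.06], [0, -0.06, -0.07], [0, -0.2, -0.07], [0, -0.25, -0.07], [0, -0.25, -0.07], [0.15, -0.25, -0.07], [0.3, -0.25, -0.07], [0.4, -0.25, -0.07], [0.5, -0.25, -0.07], [0.5, -0.25, -0.07], [0.5, -0.15, -0.07], [0.5, -0.05, -0.07]], twist=[[0, 0, 0], [0, 0, 0], [0, 0, 0], [0, 0, 0], [0, 0, 0], [0, 0, 0], [0, 0, 0], [0, 0, 0], [0, 0, 0], [0, 0, 0], [0, 0, 0], [0, 0, 0]], hand=[-1, -1, -1, -1, -1, -1, -1, -1, -1, -1, -1, -1])

```text
time: 7.22
tool_pos: [547.7, -75.7, 25.1]
tcp_rot: [-89.8, -0.1, -95.5]
ft_force: [-0.9, 0.6, -0.3]
finger_gap: 0.1
```

```bash
python3 -c "
from h import *
look();to(560,-22,8)"
```

```text
size [232.2  96.7]
corners n,s [[671.3, 1.3], [574.7, 3.9], [677.5, 233.4], [580.9, 236.0]]
t 7.27 n 546.4 s -22.4 z 16.9 rot [-90.5   0.  -95.5] Fn -5.8 Fs 0.7 Fz -5.3 gap 0.3
linear [-0.0013  0.0293  0.0457] twist [ 0.005 -0.001 -0.   ]
```

>>> move_arm(linear=[[0, 0.028, 0], [0, 0.028, 0.02], [0, 0.028, 0.04], [0, 0.028, 0.05], [0, 0.028, 0.058], [0, 0.028, 0.066], [0, 0.028, 0.074]], twist=[[0.005, -0.001, 0], [0.005, -0.001, 0], [0.005, -0.001, 0], [0.005, -0.001, 0], [0.005, -0.001, 0], [0.005, -0.001, 0], [0.005, -0.001, 0]], hand=[-1, -1, -1, -1, -1, -1, -1])

```text
time: 7.85
tool_pos: [564.0, -76.2, 9.1]
tcp_rot: [-90.0, -0.0, -95.4]
ft_force: [-5.8, -0.6, 3.6]
finger_gap: -0.0
```

```bash
python3 -c "
from h import *
look();st()"
```

```text
size [226.2  96.6]
corners n,s [[673.4, 7.9], [576.8, 9.6], [677.4, 234.0], [580.8, 235.7]]
t 7.90 n 569.0 s -22.5 z 9.1 rot [-90.   -0.  -95.4] Fn -3.1 Fs -0.1 Fz 2.0 gap 0.2
```

>>> move_arm(linear=[[0, 0.003, 0.006], [0, 0.003, 0.009], [0, 0.003, 0.012], [0, 0.003, 0.014]], twist=[[0, 0, 0], [0, 0, 0], [0, 0, 0], [0, 0, 0]], hand=[-1, -1, -1, -1])

```text
time: 8.23
tool_pos: [568.0, -76.7, 8.3]
tcp_rot: [-90.1, -0.0, -95.4]
ft_force: [-8.8, -0.5, 6.1]
finger_gap: -0.2
```

```bash
python3 -c "
from h import *
look();st()"
```

```text
size [227.2  96.7]
corners n,s [[676.9, 8.2], [580.2, 8.3], [677.1, 235.4], [580.4, 235.5]]
t 8.28 n 572.7 s -22.6 z 8.3 rot [-90.1  -0.  -95.4] Fn -5.6 Fs -1.7 Fz 4.1 gap 0.2
```

>>> move_arm(linear=[[0, 0.002, 0.003], [0, 0.002, 0.005]], twist=[[0, 0, 0], [0, 0, 0]], hand=[-1, -1])

```text
time: 8.45
tool_pos: [568.0, -76.7, 7.6]
tcp_rot: [-90.3, -0.0, -95.4]
ft_force: [-11.4, -0.5, 9.3]
finger_gap: -0.0
```

```bash
python3 -c "
from h import *
look();st()"
```

```text
size [225.9  96.7]
corners n,s [[676.9, 9.5], [580.2, 9.6], [677.1, 235.4], [580.4, 235.5]]
t 8.50 n 572.8 s -22.6 z 7.7 rot [-90.3  -0.  -95.4] Fn -10.8 Fs -0.6 Fz 7.1 gap 0.2
```

The force has risen to 11 N with no further motion, so the board is flat on the rail. Now I'll go round to its right end.

>>> move_arm(linear=[[0, -0.01, -0.06], [0.05, -0.02, -0.08], [0.18, -0.02, -0.08], [0.31, -0.02, -0.08], [0.43, -0.02, -0.08], [0.457, -0.02, -0.08], [0.457, -0.02, 0.03], [0.457, -0.01, 0.13], [0.457, -0.005, 0.19], [0.457, 0, 0.19], [0.457, 0, 0.19]], twist=[[0, 0, 0], [0, 0, 0], [0, 0, 0], [0, 0, 0], [0, 0, 0], [0, 0, 0], [0, 0, 0], [0, 0, 0], [0, 0, 0], [0, 0, 0], [0, 0, 0]], hand=[-1, -1, -1, -1, -1, -1, -1, -1, -1, -1, -1])

```text
time: 9.42
tool_pos: [612.7, -218.1, 7.0]
tcp_rot: [-90.3, -0.0, -95.3]
ft_force: [-0.9, 0.1, -0.3]
finger_gap: -0.2
```

```bash
python3 -c "
from h import *
d=look();to(632,-140,8.5);cv2.imwrite('pics/t3.png',d['frame'][90:310,150:410,::-1].repeat(2,0).repeat(2,1))"
```

```text
size [358.1  96.3]
corners n,s [[676.8, -122.5], [580.6, -122.4], [677.1, 235.6], [580.9, 235.7]]
t 9.47 n 629.6 s -159.1 z 6.9 rot [-90.3   0.  -95.4] Fn 0.2 Fs -0.1 Fz -0.0 gap 0.3
linear [-0.0637 -0.0055  0.0081] twist [ 0.003  0.    -0.   ]
```

View pics/t3.png

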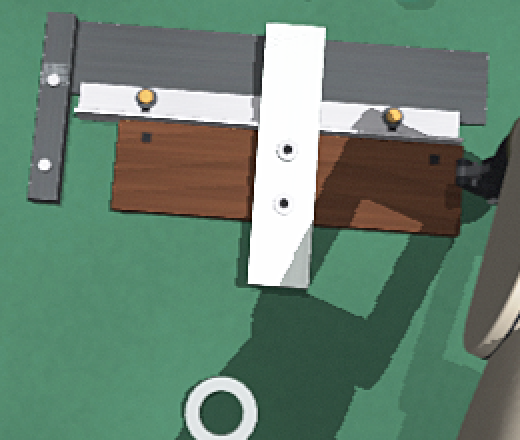

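The board lies flat along the rail (s −122 to 236), and the fingers are right of its end at (475,175). I'll slide it 40 mm first, then finish slowly.

>>> move_arm(linear=[[-0.04, -0.005, 0.006], [-0.06, -0.005, 0.006], [-0.073, -0.005, 0.006], [-0.086, -0.005, 0.006], [-0.1, -0.005, 0.006], [-0.113, -0.005, 0.006], [-0.127, -0.005, 0.006], [-0.14, -0.005, 0.006], [-0.153, -0.005, 0.006], [-0.167, -0.005, 0.006], [-0.18, -0.005, 0.006], [-0.19, -0.005, 0.006]], twist=[[0.003, 0, 0], [0.003, 0, 0], [0.003, 0, 0], [0.003, 0, 0], [0.003, 0, 0], [0.003, 0, 0], [0.003, 0, 0], [0.003, 0, 0], [0.003, 0, 0], [0.003, 0, 0], [0.003, 0, 0], [0.003, 0, 0]], hand=[-1, -1, -1, -1, -1, -1, -1, -1, -1, -1, -1, -1])

```text
time: 10.47
tool_pos: [618.5, -161.8, 8.5]
tcp_rot: [-90.1, -0.0, -95.4]
ft_force: [-2.1, -5.9, 0.3]
finger_gap: 0.2
```

```bash
python3 -c "
from h import *
d=look();st()"
```

```text
size [357.  96.]
corners n,s [[676.8, -90.0], [580.8, -89.8], [677.7, 267.0], [581.7, 267.2]]
t 10.52 n 631.0 s -101.9 z 8.5 rot [-90.1  -0.  -95.4] Fn -2.1 Fs -4.7 Fz 2.0 gap 0.1
```

>>> move_arm(linear=[[-0.012, 0, 0], [-0.022, 0, 0], [-0.032, 0, 0], [-0.04, 0, 0], [-0.046, 0, 0], [-0.05, 0, 0]], twist=[[0, 0, 0], [0, 0, 0], [0, 0, 0], [0, 0, 0], [0, 0, 0], [0, 0, 0]], hand=[-1, -1, -1, -1, -1, -1])

```text
time: 11.02
tool_pos: [619.9, -146.1, 8.5]
tcp_rot: [-90.1, -0.0, -95.4]
ft_force: [-1.6, -4.3, 1.0]
finger_gap: -0.0
```

```bash
python3 -c "
from h import *
d=look();st();cv2.imwrite('pics/t4.png',cv2.resize(d['frame'][90:220,150:300,::-1],None,fx=5,fy=4.5,interpolation=2))"
```

```text
size [348.6  96.2]
corners n,s [[676.7, -73.3], [580.5, -73.0], [677.7, 275.4], [581.5, 275.6]]
t 11.07 n 631.0 s -86.7 z 8.5 rot [-90.1  -0.  -95.3] Fn -1.9 Fs -4.0 Fz 1.0 gap 0.0
```

View pics/t4.png

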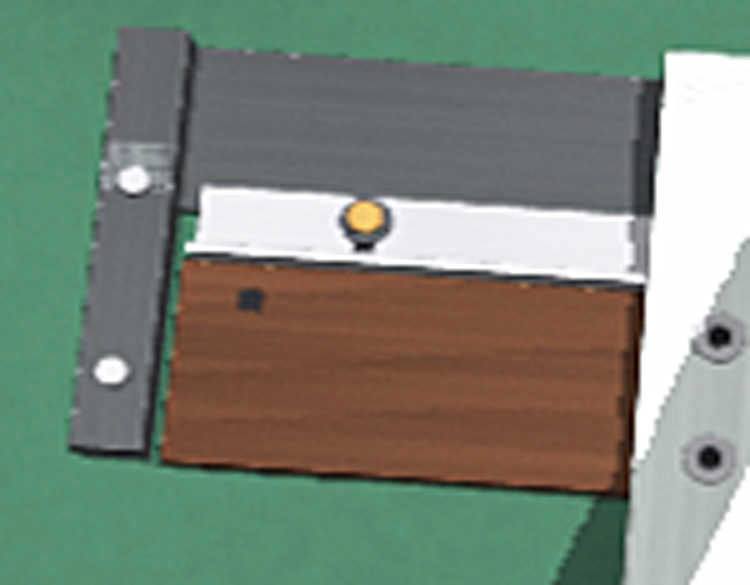

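A gap of a few mm remains between the board's left end (col ~165–180 of the crop) and the stop (col ~150–180). I'll creep in.

>>> move_arm(linear=[[-0.006, 0, 0], [-0.009, 0, 0], [-0.012, 0, 0], [-0.014, 0, 0]], twist=[[0, 0, 0], [0, 0, 0], [0, 0, 0], [0, 0, 0]], hand=[-1, -1, -1, -1])

```text
time: 11.4
tool_pos: [620.3, -141.8, 8.5]
tcp_rot: [-90.1, -0.0, -95.3]
ft_force: [-1.9, -3.7, 0.2]
finger_gap: -0.0
```

```bash
sed -i 's/m\[:,:190\]=0/m[:,:176]=0/' h.py; python3 -c "
from h import *
look();st()"
```

```text
size [355.6  95.5]
corners n,s [[676.8, -67.0], [581.3, -66.8], [677.7, 288.5], [582.2, 288.8]]
t 11.45 n 631.0 s -82.4 z 8.5 rot [-90.1  -0.  -95.3] Fn -1.4 Fs -4.1 Fz 0.4 gap -0.0
```

>>> move_arm(linear=[[-0.004, 0, 0], [-0.006, 0, 0]], twist=[[0, 0, 0], [0, 0, 0]], hand=[-1, -1])

```text
time: 11.62
tool_pos: [620.5, -139.9, 8.5]
tcp_rot: [-90.1, -0.0, -95.3]
ft_force: [-2.3, -4.1, 0.1]
finger_gap: -0.2
```

>>> move_arm(linear=[[-0.004, 0, 0], [-0.006, 0, 0]], twist=[[0, 0, 0], [0, 0, 0]], hand=[-1, -1])

```text
time: 11.78
tool_pos: [620.6, -139.4, 8.5]
tcp_rot: [-90.1, -0.1, -95.4]
ft_force: [-2.6, -11.1, -0.2]
finger_gap: -0.3
```

Contact with the stop at 11 N. I'll back off and check.

>>> move_arm(linear=[[0.05, 0, 0], [0.12, -0.01, 0], [0.25, -0.03, -0.02], [0.3, -0.1, -0.05], [0.3, -0.15, -0.05]], twist=[[0, 0, 0], [0, 0, 0], [0, 0, 0], [0, 0, 0], [0, 0, 0]], hand=[-1, -1, -1, -1, -1])

```text
time: 12.2
tool_pos: [595.5, -231.0, 54.1]
tcp_rot: [-90.1, -0.1, -95.5]
ft_force: [0.5, -0.6, 1.0]
finger_gap: 0.1
```

```bash
python3 -c "
from h import *
d=look();st();a=d['frame'][90:220,150:280];b=d['frame'][90:220,280:410]
np.savez('top5.npz',**d)
g=d['frame'].min(2).astype(float);pts=[]
for c in list(range(195,270))+list(range(320,375)):
    col=g[140:166,c];i=np.where(col>160)[0].max();a_,b_=col[i],col[i+1];pts.append((c,140+i+(a_-150)/(a_-b_)))
X=cast(d,pts,33)[:,:2];l=cv2.fitLine(X.astype(np.float32),cv2.DIST_HUBER,0,.01,.01).ravel();print('rail',np.degrees(np.arctan2(l[0],l[1])),l[2:]@N)
cv2.imwrite('pics/t5.png',cv2.resize(np.hstack([a,b])[...,::-1],None,fx=3,fy=4,interpolation=2))
d=r.snapshot('side');cv2.imwrite('pics/s5.png',cv2.resize(d['frame'][140:270,140:400,::-1],None,fx=3,fy=3,interpolation=2))"
```

```text
size [358.7  96.4]
corners n,s [[677.0, -68.3], [580.5, -68.2], [677.6, 290.4], [581.2, 290.5]]
t 12.25 n 617.7 s -172.8 z 58.2 rot [-89.8  -0.2 -95.5] Fn 2.0 Fs -0.9 Fz 2.1 gap -0.2Traceback (most recent call last):
  File "<string>", line 7, in <module>
    col=g[140:166,c];i=np.where(col>160)[0].max();a_,b_=col[i],col[i+1];pts.append((c,140+i+(a_-150)/(a_-b_)))
                       ~~~~~~~~~~~~~~~~~~~~~~~~^^
    return umr_maximum(a, axis, None, out, keepdims, initial, where)
ValueError: zero-size array to reduction operation maximum which has no identity
```

>>> move_arm(linear=[[0.1, -0.1, -0.05], [0.2, -0.2, -0.1], [0.3, -0.3, -0.2], [0.4, -0.4, -0.3], [0.5, -0.5, -0.4], [0.6, -0.5, -0.45], [0.7, -0.5, -0.5], [0.7, -0.5, -0.5], [0.7, -0.5, -0.5]], twist=[[0, 0, 0], [0, 0, 0], [0, 0, 0], [0, 0, 0], [0, 0, 0], [0, 0, 0], [0, 0, 0], [0, 0, 0], [0, 0, 0]], hand=[-1, -1, -1, -1, -1, -1, -1, -1, -1])

```text
time: 13.0
tool_pos: [426.5, -428.5, 209.9]
tcp_rot: [-89.7, -0.3, -95.7]
ft_force: [0.2, 0.4, 0.2]
finger_gap: -0.2
```

```bash
python3 -c "
from h import *
d=look();st()
np.savez('top5.npz',**d)
cv2.imwrite('pics/t5.png',cv2.resize(d['frame'][90:220,150:410][...,::-1],None,fx=3,fy=4,interpolation=2))
d0=dict(np.load('top0.npz'))
for q in(d0,d):
    g=q['frame'].min(2).astype(float);pts=[]
    for c in list(range(195,270))+list(range(320,375)):
        col=g[140:166,c];i=np.where(col>160)[0]
        if len(i): i=i.max();a_,b_=col[i],col[i+1];pts.append((c,140+i+(a_-150)/(a_-b_)))
    X=cast(q,pts,33)[:,:2];l=cv2.fitLine(X.astype(np.float32),cv2.DIST_HUBER,0,.01,.01).ravel();print('rail',len(pts),np.degrees(np.arctan2(l[0],l[1])),l[2:]@N)
d=r.snapshot('side');cv2.imwrite('pics/s5.png',cv2.resize(d['frame'][140:270,140:400,::-1],None,fx=3,fy=3,interpolation=2))"
```

```text
size [358.7  95.5]
corners n,s [[677.2, -68.3], [581.7, -68.2], [677.5, 290.5], [582.0, 290.5]]
t 13.05 n 466.2 s -384.0 z 208.9 rot [-89.7  -0.2 -95.7] Fn 0.4 Fs 0.7 Fz -0.4 gap -0.2
rail 130 5.5093236 677.4494183916473
rail 130 5.5104303 677.4567835000136
```

View pics/t5.png

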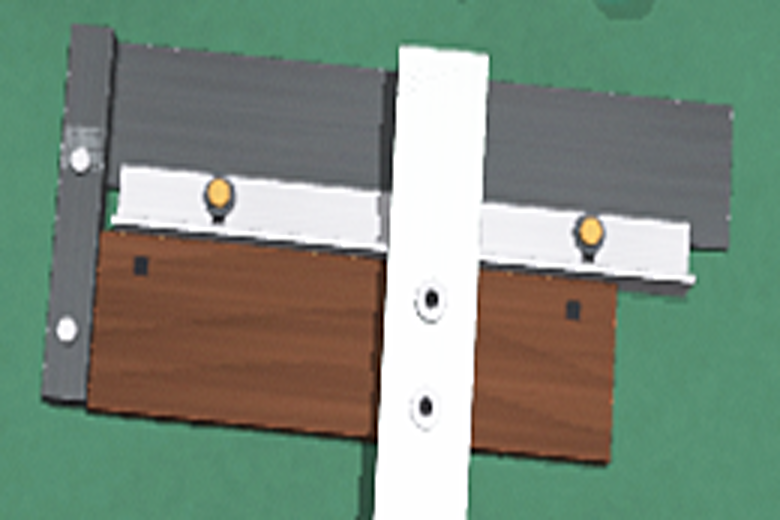

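View pics/s5.png

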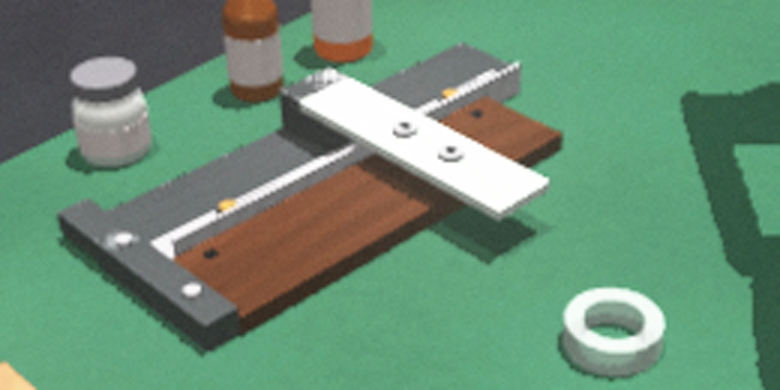

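Both views show the board flat along the rail with its left end against the stop. The rail line is unchanged and the bystanders look untouched, so I'm handing in.

```bash
python3 -c "
from bench import r
print(r.hand_in())"
```

```text
the job is handed in; nothing more can be done
None
```

The board is flat against the rail with its left end up against the stop, and the job is handed in after about 13 s of the 72 s.

**How it went:** I pushed the near edge right of the bridge, then left, then right again until the far edge lay flat. Then I slid the board from its right end until it met the stop, and moved the arm well clear. The highest force I read was about 17 N in the plane of the counter (21 N with the vertical part), during the left push. It was 11 N at the final press on the rail and 11 N at the stop. These are readings at the end of each move, so a brief peak in between could have been higher.

**Last checks, all from the top camera (calibration good to about 2 mm):**
- **Far edge:** it lies at 677.2 to 677.5 mm measured across the rail, against the rail's front face at 677.45 mm. The two are parallel within about 0.1°.
- **Rail:** it did not move. The line fitted before and after agrees to 0.01 mm and 0.001°.
- **Left end:** no gap to the stop shows in either view. The board edge measured 290.5 mm along the rail. My rougher image estimate of the stop face was 286 to 290 mm, so I relied on the force rise for contact.
- **Other things:** the tape roll looks untouched in the final side view. The spanner was outside my final close-ups, and the arm never went near it.

I did not press the near edge again after the slide, because the board still measured flat.

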